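Set the air press and stamp the clamp blocks

ROBOT

A 7-joint arm with a two-finger parallel gripper is mounted at the origin on the work surface. World frame = base frame: x ahead of the robot, y to its left, z up, the work surface at z = 0. Lengths are in mm, angles in rad, forces in N, time in s.
With the tool pointing down it reaches from about 400 to 875 mm from the base axis. Payload 19.3 kg.
Tool frame: the origin (TCP) lies at the very end of the fingers, on their centre line; the grasp point (between the pads) lies 19 mm behind it (grip_point_offset is the z of the grasp point in the tool frame, in mm); z points along the fingers, y is the line along which they close (so a half turn about z gives the same grasp; the last joint's range is limited). The gripper opens to 85 mm and grips with 20 to 120 N. Pads are 22 mm wide; open, the fingers measure 114 mm over their backs; the gripper's body (76 mm by 85 mm) begins 54 mm behind the grasp point. The pads swing forward as they close: fully open they stand 13 mm farther back than shut.
Start: joints at [1.195, 0.521, -0.036, 1.599, 0.021, 1.021, -0.113], TCP at [188.132, -596.004, 231.291] pointing down, gripper open.
Joint ranges: [-2.91, 2.91], [-0.3, 2.13], [-1.5, 1.42], [0.17, 2.43], [-1.26, 4.41], [0.16, 1.93], [-2.52, 2.52]. Speed limits (rad/s): [1.89, 1.89, 2.39, 2.39, 3.01, 3.01, 3.01].

INTERFACE

Orientations are given as a 3x3 rotation matrix whose columns are the frame's x, y, z axes.
In Python, from workcell import movep, movel, goto_joints, open_gripper, clamp, wait, inverse_kinematics, read_state, camera, PlanningError, finish_job, grip_point_offset gives the robot as it stands. Calls block until the motion is done:
- movep(position, orientation): joint-space move of the TCP to a pose.
- movel(position, frame=None, max_speed=150, guard=None): straight line of the TCP; frame=None keeps the orientation; max_speed is the mean speed in mm/s. With guard (N) it stops when the force on the tool has changed by that much, and returns True; else False.
- goto_joints(angles): joint-space move.
- open_gripper() and clamp(): open the fingers fully, or close them until they stop; the grip force is fixed at half the most.
- wait(seconds).
- inverse_kinematics(position, orientation): joint angles nearest the present ones, or None.
- read_state(): the state.
- camera(name): name is "side" or "top"; returns a dict with "image" (480x640x3 uint8, blue, green, red), "range_z" (480x640 float32, mm along the optical axis (not along the pixel's ray), 0 where there is no reading), "fx", "fy", "cx", "cy" (pixels), "cam_to_world" (4x4, takes a point from camera to world coordinates). Camera axes: x right, y up, looking along -z (the intrinsics and any distortion apply to the point x, -y, -z); pixel columns grow to the right and rows downward; lengths in mm; the calibration is good to about 2 mm. A picture is of the moment at which its call begins.
A pose or a line that the arm cannot do raises PlanningError and nothing moves.
- finish_job(): hands the job in; it is judged then, once.
The state is a dict: "time": time; "qpos": joint angles; "qvel": joint speeds; "joint_efforts": joint torques, N m; "eef_pos": TCP position; "tool_rot": TCP orientation; "ft_force": force on the tool from outside, world axes, zero at the start; "torque": the same for the moment, N m; "finger_gap": finger opening in mm; "gripper_force": force on a finger pad.
Only numpy, scipy, OpenCV 4.12 (cv2) and the standard library are available. Lean on these libraries where they do the work, as an engineer would, in place of code of your own. Each camera call takes 0.05 s, during which the arm holds its last target. There are 200 camera calls.

TASK

Turn the knob on the red air press until the brass pointer lines up with the white tab, then stamp every hardwood block on the bench, one at a time from the longest to the shortest: lay it along the fence, centred in front of the ram, and squeeze the pistol grip's trigger until the ram pinches it firmly against the fence for about half a second, then let the trigger go. Work the ram only by its trigger, put the stamped blocks lying flat on the floor of the grey steel tray (not stacked), and leave the mug, the jar and the tape roll alone.

Things in the scene. Friction and masses are not known exactly. Their poses are not given: they have to be found in the camera images.
- press: Fixed air stamping press: a red pistol-grip air gun clamped on its side on a dark base plate (x -135 to 100, y -50 to 205, top at z 20 mm). Origin on the table under the seat, z up. The barrel (52 mm thick, top at z 64) lies along y, 70 to 195 mm from the origin, and stamps towards -y. A grey box (x 49 to 95, y 50 to 185, top at z 55) carries scale, pointer, tab and knob.
- seat (a point): On the press's plate (20 mm above the table), under the centre of a block that is centred on the ram and flat against the fence; axes as the press. A block lies here with its length along x. The aluminium fence runs along x, 160 mm long, 12 mm thick, its inner face 22.5 mm from here on the -y side, its top 22 mm above the plate.
- ram: Steel ram, 18 mm thick, in the barrel's nose. Origin at the centre of its stamping face, 18 mm above the plate; axes as the press. At rest 57.5 mm from the seat (35 mm clear of a seated block); it moves towards -y by 0.12 m per rad of trigger and meets a seated block at about 0.29 rad. Not to be pushed directly.
- trigger (a joint): Hinge angle of the steel trigger, rad: 0 released (sprung back), 0.34 at its stop; about 6 N at the pad holds it at 0.29.
- trigger_pad (a point): Middle of the steel trigger blade, where to squeeze: 55 mm from its upright hinge pin, 46 mm above the table. The blade is 10 mm thick, 36 mm high, and lies along x of the press from the pin to 17 mm beyond this point; squeezing swings it towards +y of the press, to the grip. Axes as the press when released, turning with the blade.
- grip_mid (a point): Middle of the fixed black grip that faces the trigger pad, 44 mm above the table; the grip is 22 mm thick (y of the press), 44 mm high (top 66 mm above the table), 115 mm long along x. Grip and trigger measure 56 mm over their outer faces at rest, about 40 mm when squeezed; fingers straddle both from above, closing along y of the press.
- knob (a joint): Turn of the pressure knob, rad, 0 to 4.8, growing clockwise seen from above; each rad moves the pointer 12.5 mm towards -y of the press. Stays where it is left.
- knob_grip (a point): Centre of the knob's upright grip bar, on the upright axis, 97 mm above the table. The black bar is 48 mm long (its own x), 12 mm wide (its own y) and 30 mm high (82 to 112 mm above the table); turns with the knob.
- pointer (a point): Top of the brass pointer, a 22 x 3 x 9 mm blade sliding along y of the press on top of the grey box; 64 mm above the table. Axes as the press.
- mark (a point): Top centre of the white tab (20 x 4 x 9 mm) set beside the pointer's track on the +x side; the pointer is right when it has the same y (of the press) as this point. The tab does not move. Axes as the press.
- tray: Fixed shallow grey steel tray, 250 x 185 mm outside (x, y), walls 6 mm thick and 21 mm high; origin on the table under its centre.
- tray_in (a point): Centre of the tray's inner floor (238 x 173 mm), axes as the tray.
- block_xl: Loose plain hardwood block 135 mm long (its own x), 45 x 45 mm in section, 191 g; origin at the centre of the face it starts on. Any of its four long faces may be up. May be absent.
- block_xl_center (a point): Centre of the 135 mm block, axes as the block.
- block_l: Loose plain hardwood block 110 mm long (its own x), 45 x 45 mm in section, 156 g; origin at the centre of the face it starts on. Any of its four long faces may be up. May be absent.
- block_l_center (a point): Centre of the 110 mm block, axes as the block.
- block_m: Loose plain hardwood block 85 mm long (its own x), 45 x 45 mm in section, 120 g; origin at the centre of the face it starts on. Any of its four long faces may be up. May be absent.
- block_m_center (a point): Centre of the 85 mm block, axes as the block.
- block_s: Loose plain hardwood block 60 mm long (its own x), 45 x 45 mm in section, 85 g; origin at the centre of the face it starts on. Any of its four long faces may be up. May be absent.
- block_s_center (a point): Centre of the 60 mm block, axes as the block.
- mug: Bystander: white mug, 80 mm wide, 95 mm high; origin under its centre. Leave alone.
- jar: Bystander: amber glass jar, 72 mm wide, 100 mm high; origin under its centre. Leave alone.
- tape: Bystander: cardboard-coloured tape roll, 100 mm wide, 30 mm high; origin under its centre. Leave alone.
There are look-alikes about, which are no part of the job. Leave any pink look-alike of the block_l alone. Leave any turquoise look-alike of the block_xl alone.

How it is judged (in metres and radians):
On the way, in this order (a step that is already met when the one before it is completed fails the run):
1. the pointer is lined up with the tab (within 4 mm along the scale) (y of pointer in the frame of mark between -0.004 and 0.004 m), for 0.3 s.
2. if present, the 135 mm block (the longest) is pressed by the ram against the fence (over 1.5 N), centred on the ram within 15 mm (contact force between block_xl and ram above 1.5 N and x of block_xl_center in the frame of seat between -0.015 and 0.015 m and y of block_xl_center in the frame of seat between -0.006 and 0.006 m and angle between the x axis of block_xl and the x axis of press, either way round below 0.12 rad), for 0.2 s.
3. if present, the 110 mm block is pressed by the ram against the fence (over 1.5 N), centred on the ram within 15 mm (contact force between block_l and ram above 1.5 N and x of block_l_center in the frame of seat between -0.015 and 0.015 m and y of block_l_center in the frame of seat between -0.006 and 0.006 m and angle between the x axis of block_l and the x axis of press, either way round below 0.12 rad), for 0.2 s.
4. if present, the 85 mm block is pressed by the ram against the fence (over 1.5 N), centred on the ram within 15 mm (contact force between block_m and ram above 1.5 N and x of block_m_center in the frame of seat between -0.015 and 0.015 m and y of block_m_center in the frame of seat between -0.006 and 0.006 m and angle between the x axis of block_m and the x axis of press, either way round below 0.12 rad), for 0.2 s.
5. if present, the 60 mm block (the shortest) is pressed by the ram against the fence (over 1.5 N), centred on the ram within 15 mm (contact force between block_s and ram above 1.5 N and x of block_s_center in the frame of seat between -0.015 and 0.015 m and y of block_s_center in the frame of seat between -0.006 and 0.006 m and angle between the x axis of block_s and the x axis of press, either way round below 0.12 rad), for 0.2 s.
At the end, for the whole second after the job is handed in: Every block present lies flat on the tray's floor (its centre within 105 mm in x and 75 mm in y of the tray's centre and under 27.5 mm above the floor) and at rest; the trigger is back (under 0.05 rad) and the pointer still within 4 mm of the tab (all of step 1 and value of joint trigger below 0.05 rad and x of block_xl_center in the frame of tray_in between -0.105 and 0.105 m and y of block_xl_center in the frame of tray_in between -0.075 and 0.075 m and z of each of block_xl_center, block_l_center, block_m_center, block_s_center in the frame of tray_in below 0.0275 m and linear speed of each of block_xl, block_l, block_m, block_s below 0.02 m/s and x of block_l_center in the frame of tray_in between -0.105 and 0.105 m and y of block_l_center in the frame of tray_in between -0.075 and 0.075 m and x of block_m_center in the frame of tray_in between -0.105 and 0.105 m and y of block_m_center in the frame of tray_in between -0.075 and 0.075 m and x of block_s_center in the frame of tray_in between -0.105 and 0.105 m and y of block_s_center in the frame of tray_in between -0.075 and 0.075 m); the robot touches nothing.
It fails at once if the arm or the fingers push on the ram (over 3 N) (contact force between any of the arm, the fingers and ram above 3 N).
It fails at once if the mug is moved more than 30 mm (distance of mug from where it was at the start of the episode above 0.03 m).
It fails at once if the jar is moved more than 30 mm (distance of jar from where it was at the start of the episode above 0.03 m).
It fails at once if the tape is moved more than 30 mm (distance of tape from where it was at the start of the episode above 0.03 m).
Of block_xl, block_l, block_m, block_s only 3 to 4 are there at a start; the rules pass over those that are not, and their reading is None.
At some moment in a run one of block_xl, block_l, block_m, block_s may be knocked a few centimetres aside while the robot is not near it.
Once in a run the grip may slacken for a moment while it holds something.
It also fails if it takes over 210 s, if anything falls off the work surface, if the arm or the gripper's body presses on something with over 40 N, if the wrist force passes 120 N, or if a joint passes its speed limit or range.

## Working session

There is one attempt and no reset: what is moved stays moved. The work goes in short steps, each a Python script; the robot and the scene stay as the last script left them, time stands still between calls to the robot, and variables do not carry over. Pictures are saved under pics/ and viewed, at most 14 in all, crops included, and the job is handed in when it is done.

```bash
ls; mkdir -p pics; python3 - <<'E'
from workcell import *
import cv2,numpy as np
for n in("top","side"):
    c=camera(n);cv2.imwrite(f"pics/{n}0.png",c["image"]);np.savez(f"/tmp/{n}0.npz",**c)
    print(n,c["fx"],c["fy"],c["cx"],c["cy"],np.round(c["cam_to_world"],3).tolist(),[k for k in c])
s=read_state();print(s["time"],s["finger_gap"],np.round(s["tool_rot"],2).tolist(),grip_point_offset)
E
```

```text
pics
top 530.7152952014754 530.7152952014754 321.5345272775807 242.34156427849834 [[0.03, 0.99, -0.14, 307.078], [-1.0, 0.031, 0.006, 5.121], [0.01, 0.14, 0.99, 1667.553], [0.0, 0.0, 0.0, 1.0]] ['image', 'range_z', 'fx', 'fy', 'cx', 'cy', 'cam_to_world']
side 547.6172823825914 547.6172823825914 318.8779813754149 245.53076146620208 [[-0.95, 0.213, -0.228, 249.32], [-0.312, -0.609, 0.729, 951.897], [0.016, 0.764, 0.645, 932.156], [0.0, 0.0, 0.0, 1.0]] ['image', 'range_z', 'fx', 'fy', 'cx', 'cy', 'cam_to_world']
0.1 85.77798503776603 [[0.95, 0.3, -0.0], [0.3, -0.95, 0.0], [-0.0, -0.0, -1.0]] -18.700000000000003
```

View pics/top0.png

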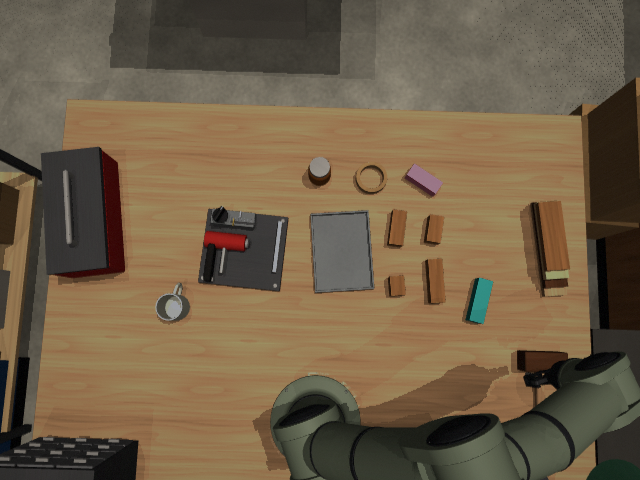

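View pics/side0.png

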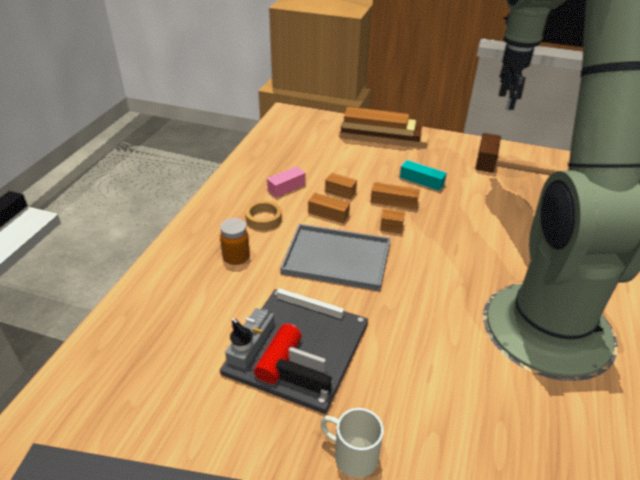

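The pictures show four hardwood blocks in the top view at about (435,281), (397,228), (434,229) and (397,286). The possible mix-ups are the pink block (424,180), the turquoise block (480,301), the wood stack (550,245) and the mallet head (543,361). The press is at (243,250), the tray at (341,252), the mug at (172,306), the jar at (319,171) and the tape at (370,179).

```bash
cat > h.py <<'E'
import numpy as np,cv2
def cloud(c):
    v,u=np.mgrid[:480,:640]; z=c["range_z"]
    p=np.stack([(u-c["cx"])*z/c["fx"],-(v-c["cy"])*z/c["fy"],-z],-1)
    M=c["cam_to_world"]; return p@M[:3,:3].T+M[:3,3]
def ray(c,u,v,h):
    M=c["cam_to_world"]; d=M[:3,:3]@np.array([(u-c["cx"])/c["fx"],-(v-c["cy"])/c["fy"],-1])
    o=M[:3,3]; return (o+d*(h-o[2])/d[2])[:2]
def toray(c,cnt,h): return np.array([ray(c,u,v,h) for u,v in cnt.reshape(-1,2)],np.float32)
def rect(P):
    (x,y),(a,b),t=cv2.minAreaRect(np.float32(P))
    if b>a:a,b,t=b,a,t+90
    t=(t+90)%180-90
    return x,y,a,b,t
def blocks(c,lo=35,hi=58):
    P=cloud(c);hsv=cv2.cvtColor(c["image"],cv2.COLOR_BGR2HSV)
    m=((P[...,2]>lo)&(P[...,2]<hi)&(hsv[...,0]<22)&(hsv[...,1]>90)).astype(np.uint8)
    n,l,st,ce=cv2.connectedComponentsWithStats(m)
    out=[]
    for i in range(1,n):
        if 100<st[i,4]<1200:
            q=P[l==i]; out.append((ce[i].round(),np.round(rect(q[:,:2]),1),np.median(q[:,2]).round(1),st[i,4]))
    return out
E
python3 - <<'E'
from h import *
T=dict(np.load("/tmp/top0.npz"));S=dict(np.load("/tmp/side0.npz"))
for n,c in(("top",T),("side",S)):
    P=cloud(c)
    print(n);[print(b) for b in blocks(c)]
    z=P[...,2]; 
    print("table",np.median(z[200:300,100:140]) if n=="top" else np.median(z[220:240,420:450]))
    def crop(r0,r1,c0,c1,lo,hi,label,ex=None):
        m=np.zeros(z.shape,bool);m[r0:r1,c0:c1]=True;m&=(z>lo)&(z<hi);
        if ex is not None:m&=ex
        q=P[m];print(label,m.sum(),np.round(rect(q[:,:2]),1),np.median(q[:,2]).round(1))
    g=c["image"].max(-1)
    if n=="top":
        crop(200,300,190,295,14,26,"plate"); crop(200,300,260,295,36,48,"fence"); crop(200,300,300,385,14,28,"traywall");crop(200,300,300,385,2,28,"tray")
        crop(195,230,200,235,105,118,"knob")
    else:
        crop(280,420,210,380,14,26,"plate"); crop(280,330,265,350,36,48,"fence"); crop(215,295,270,400,14,28,"traywall")
        crop(310,350,225,260,100,118,"knob")
T["image"]
a=cv2.resize(T["image"][195:300,190:300],None,fx=6,fy=6,interpolation=cv2.INTER_CUBIC)[:600]
b=cv2.resize(S["image"][295:365,215:305],None,fx=8,fy=8,interpolation=cv2.INTER_CUBIC)
cv2.imwrite("pics/ct.png",a);cv2.imwrite("pics/cs.png",b)
cv2.imwrite("pics/cb.png",cv2.resize(T["image"][150:330,370:510],None,fx=4,fy=4)[:600])
E
```

```text
top
(array([116., 211.]), array([623.9, 636.9, 319.6,   6.9,   8.5]), np.float64(47.1), np.int32(245))
(array([397., 227.]), array([ 593.1, -239.3,  110.7,   46.5,   -7. ]), np.float64(43.1), np.int32(502))
(array([435., 229.]), array([ 592.2, -355. ,   86.3,   47. ,   -8.3]), np.float64(43.1), np.int32(396))
(array([550., 271.]), array([ 524.2, -704.4,  217.2,   72. ,   12.8]), np.float64(44.6), np.int32(308))
(array([225., 235.]), array([548.9, 292.4, 124.6,  21.3,  84.9]), np.float64(53.6), np.int32(138))
(array([229., 247.]), array([517. , 279. ,  92.9,  20.6,  85.4]), np.float64(52.4), np.int32(147))
(array([436., 281.]), array([ 430.9, -359. ,  133.4,   48.5,    3.2]), np.float64(43.5), np.int32(657))
(array([397., 285.]), array([ 412. , -239.4,   59.9,   46.2,    5.1]), np.float64(43.0), np.int32(284))
table 2.4208818155196923
plate 3377 [512.  240.8 255.2 234.7  85.5] 18.8
fence 165 [521.3 134.1 159.5  12.4  -4.3] 40.6
traywall 505 [517.1 -68.  250.1 185.3   5.2] 18.9
tray 4276 [524.4 -70.8 316.1 269.3   1.8] 5.9
knob 54 [607.3 307.3  46.8  11.  -29.1] 108.2
side
(array([373.
[... 536 characters left out ...]
array([ 596.8, -236.6,  111. ,   55.3,   -9. ]), np.float64(45.9), np.int32(512))
(array([392., 216.]), array([ 416.5, -238.2,   60. ,   53.3,    5.1]), np.float64(46.0), np.int32(296))
(array([235., 250.]), array([760. ,  29.7,  71.2,  37.8,  22.3]), np.float64(46.9), np.int32(204))
(array([291., 344.]), array([518.6, 266.7,  96.8,  25.3, -83.2]), np.float64(52.5), np.int32(213))
(array([268., 373.]), array([540.1, 348.8,  53.6,  19.8,  -7.4]), np.float64(48.5), np.int32(197))
table 1.5930300049510606
plate 5925 [512.5 180.6 382.  236.2  85.8] 21.0
fence 444 [519.8 170.6 155.5 125.4  11.4] 42.4
traywall 1191 [520.5 -79.4 348.2 314.1  22.1] 20.6
knob 157 [611.2 309.3  51.2  13.8 -31.6] 110.0
```

View pics/ct.png

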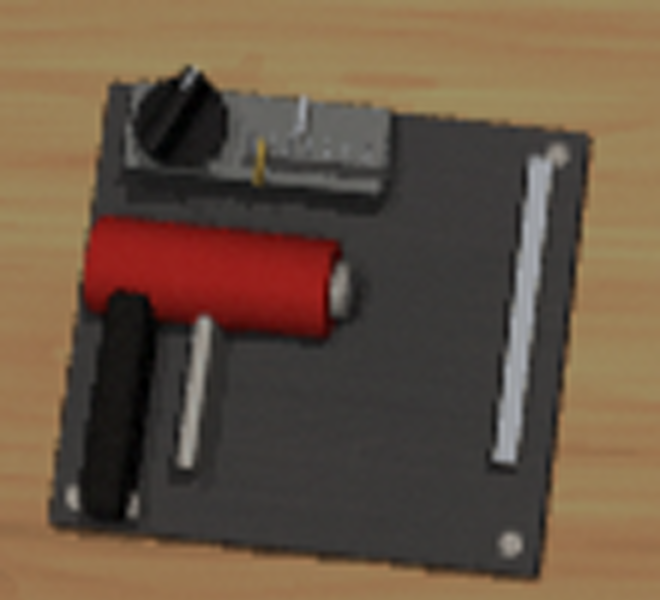

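View pics/cs.png

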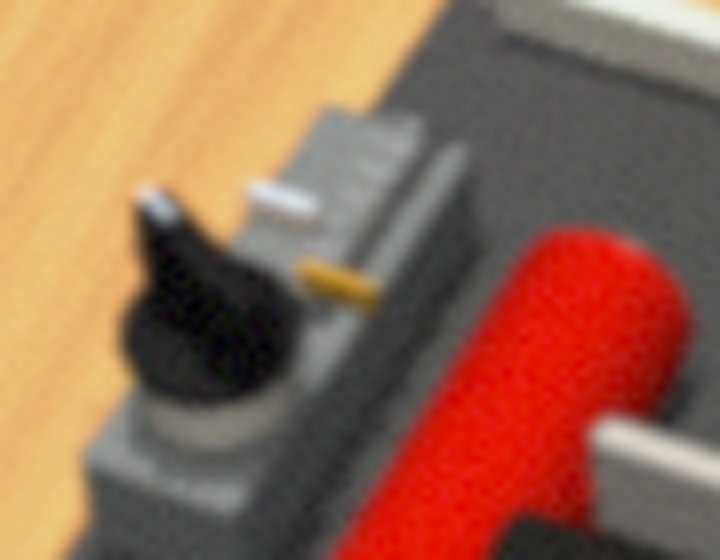

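View pics/cb.png

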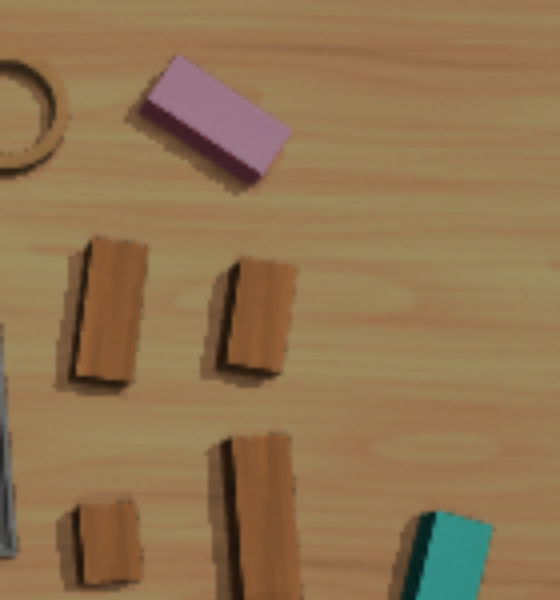

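The crops show the brass pointer at about (233,222) and the white tab at (240,214) in the top image, so the knob has to turn clockwise. The four hardwood blocks match their lengths of 135, 110, 85 and 60 mm, and I leave the pink and turquoise blocks out. Next I measure the press parts in the press frame.

```bash
cat >> h.py <<'E'
TH=np.radians(-4.4); SEAT=np.array([525.5,163.3]); BIAS={"top":np.array([2,1.]),"side":np.array([-2,-1.])}
RP=np.array([[np.cos(TH),-np.sin(TH)],[np.sin(TH),np.cos(TH)]])
def press(p): return (np.asarray(p)-SEAT)@RP
def world(p): return SEAT+RP@np.asarray(p,float)
def parts(c,n):
    """pointer and tab in the press frame by colour, intensity-weighted"""
    im=c["image"];hsv=cv2.cvtColor(im,cv2.COLOR_BGR2HSV);out={}
    v,u=np.mgrid[:480,:640]
    H=64
    X=toray(c,np.stack([u,v],-1)[190:420,190:380].reshape(-1,1,2),H)
    q=press(X+BIAS[n]).reshape(230,190,2)
    roi=(q[...,0]>47)&(q[...,0]<97)&(q[...,1]>50)&(q[...,1]<128)
    h=hsv[190:420,190:380].astype(float);
    br=roi&(h[...,0]>12)&(h[...,0]<32)&(h[...,1]>110)&(h[...,2]>60)
    wh=roi&(h[...,2]>170)&(h[...,1]<60)
    for k,m in(("pointer",br),("tab",wh)):
        if m.sum(): out[k]=(q[m].mean(0).round(1),int(m.sum()))
    return out
E
python3 - <<'E'
from h import *
for n in("top","side"):
    c=dict(np.load(f"/tmp/{n}0.npz"));P=cloud(c);q=press(P[...,:2]+BIAS[n]);z=P[...,2]
    print(n,parts(c,n))
    for lab,x0,x1,y0,y1,lo,hi in(("grip",-120,-35,120,190,57,72),("trig",-110,-40,85,122,52,72),("knob",40,110,110,190,103,118),("barrel",-20,20,60,200,50,72)):
        m=(q[...,0]>x0)&(q[...,0]<x1)&(q[...,1]>y0)&(q[...,1]<y1)&(z>lo)&(z<hi)
        if m.sum()>5:print(lab,m.sum(),np.round(rect(q[m]),1),"pct",np.percentile(q[m],[2,98],axis=0).round(1).tolist(),np.median(z[m]))
    m=(q[...,0]>55)&(q[...,0]<90)&(q[...,1]>50)&(q[...,1]<125)
E
```

```text
top {'pointer': (array([ 59.5, 113.4]), 10)}
grip 258 [-7.740e+01  1.527e+02  8.450e+01  5.680e+01 -1.000e-01] pct [[-118.3, 125.6], [-37.2, 179.8]] 63.346879691273216
knob 59 [ 72.1 151.4  47.7  11.4 -24.7] pct [[50.9, 139.1], [93.7, 164.1]] 107.64721024125492
barrel 521 [  0.  128.1 131.5  39.5 -89.8] pct [[-18.5, 70.7], [19.0, 192.1]] 59.2323702994413
side {'pointer': (array([79.9, 90.1]), 88), 'tab': (array([84.3, 89. ]), 32)}
grip 676 [-77.8 152.3  85.   58.6  -0.7] pct [[-117.8, 125.6], [-36.9, 180.1]] 65.25062179337374
knob 143 [ 72.4 151.   51.2  13.8 -27.2] pct [[51.2, 140.1], [94.1, 164.1]] 110.34159253177916
barrel 1024 [  0.  131.8 127.8  39.9  90. ] pct [[-19.3, 72.5], [18.8, 193.2]] 62.19357974381268
```

```bash
cat >> h.py <<'E'
def parts(c,n):
    P=cloud(c);z=P[...,2];q=press(P[...,:2]+BIAS[n]);h=cv2.cvtColor(c["image"],cv2.COLOR_BGR2HSV).astype(int)
    roi=(q[...,0]>47)&(q[...,0]<97)&(q[...,1]>50)&(q[...,1]<128)&(z>50)&(z<75)
    v,u=np.nonzero(roi); X=press(toray(c,np.stack([u,v],-1),64)+BIAS[n]); hh=h[v,u]
    br=(hh[:,0]>12)&(hh[:,0]<32)&(hh[:,1]>110)
    g=hh[:,2]; wh=(hh[:,1]<60)&(g>np.median(g)+50)
    return {k:(X[m].mean(0).round(1),int(m.sum())) for k,m in(("pointer",br),("tab",wh)) if m.any()}
E
python3 - <<'E'
from h import *
for n,a in(("top",((233.3,222),(240.3,214.2))),("side",((257.5,330.4),(250.4,320)))):
    c=dict(np.load(f"/tmp/{n}0.npz"));P=cloud(c);q=press(P[...,:2]+BIAS[n]);z=P[...,2]
    print(n,parts(c,n),[press(ray(c,*p,63)+BIAS[n]).round(1) for p in a])
    for lab,x0,x1,y0,y1,lo,hi in(("trig",-130,-20,115,140,50,72),("grip",-150,-20,145,190,55,72)):
        m=(q[...,0]>x0)&(q[...,0]<x1)&(q[...,1]>y0)&(q[...,1]<y1)&(z>lo)&(z<hi)
        print(lab,m.sum(),"pct",np.percentile(q[m],[2,98],axis=0).round(1).tolist(),np.median(z[m]))
from workcell import *
def R(a):return np.array([[np.cos(a),np.sin(a),0],[np.sin(a),-np.cos(a),0],[0,0,-1.]])
for nm,p,a in(("knob",[*world((72.3,150.5)),88],np.radians(-30.5)),("knobend",[*world((72.3,150.5)),88],np.radians(-130)),("seat",[*SEAT,45],TH),("xl",[433,-358.5,25],0.07)):
    print(nm,np.round(p,1),[(None if (k:=inverse_kinematics(p,R(a+d))) is None else np.round(k,2).tolist()) for d in(0,np.pi)])
E
```

```text
top {'pointer': (array([ 56.3, 111.8]), 8), 'tab': (array([88.8, 94. ]), 4)} [array([ 57.4, 110.8]), array([83.8, 92.6])]
trig 106 pct [[-99.5, 121.1], [-21.1, 134.8]] 61.41507294213818
grip 258 pct [[-126.4, 159.0], [-22.4, 180.7]] 63.27297382338588
side {'pointer': (array([ 57. , 111.8]), 34), 'tab': (array([86.4, 90.6]), 15)} [array([ 56.3, 111. ]), array([83.4, 91.3])]
trig 309 pct [[-99.4, 124.2], [-21.5, 134.8]] 61.90495639794949
grip 659 pct [[-126.8, 159.1], [-22.2, 180.6]] 65.52356857014547
knob [609.1 307.8  88. ] [[-0.9, 0.87, 0.59, 1.56, -0.57, 0.89, -2.21], [-0.08, 0.9, -0.81, 1.51, 0.72, 1.04, -0.03]]
knobend [609.1 307.8  88. ] [[0.11, 1.13, -1.28, 1.5, 1.1, 1.34, 1.17], [-0.19, 0.84, -0.61, 1.52, 0.55, 0.96, -1.66]]
seat [525.5 163.3  45. ] [[-0.25, 0.68, -0.22, 1.92, 0.26, 0.57, -2.29], [-0.01, 0.73, -0.56, 1.91, 0.61, 0.68, 0.55]]
xl [ 433.  -358.5   25. ] [[0.61, 0.72, -0.03, 1.9, 0.04, 0.52, -0.95], [1.02, 0.8, -0.62, 1.88, 0.7, 0.7, 1.62]]
```

```bash
cat > r.py <<'E'
from h import *
from workcell import *
def R(a):return np.array([[np.cos(a),np.sin(a),0],[np.sin(a),-np.cos(a),0],[0,0,-1.]])
def look(tag):
    o={}
    for n in("top","side"):
        c=camera(n);np.savez(f"/tmp/{n}.npz",**c);cv2.imwrite(f"/tmp/{n}_{tag}.png",c["image"]);o[n]=c
    return o
def say(*a):
    s=read_state();print(*a,"t",round(s["time"],1),"gap",round(s["finger_gap"],1),"F",np.round(s["ft_force"],1),"p",np.round(s["eef_pos"],1))
def above(p,z,a): movep([*p,z],R(a))
E
python3 - <<'E'
from r import *
k=world((72.3,150.7)); a=np.radians(149.5)
above(k,200,a); movel([*k,90],max_speed=150,guard=15); say("down"); clamp(); say("clamped")
N=4;tot=1.56
for i in range(1,N+1):
    movel([*k,90],R(a-tot*i/N)); 
say("turned"); open_gripper(); movel([*k,200],max_speed=200)
b=a-tot; p=world((-82.5,158)); above(p,250,TH+np.pi)
say("away"); o=look("k")
for n in o: print(n,parts(o[n],n))
cv2.imwrite("pics/k.png",np.hstack([cv2.resize(o["top"]["image"][195:255,190:260],None,fx=5,fy=5,interpolation=2),cv2.resize(o["side"]["image"][300:360,215:285],None,fx=5,fy=5,interpolation=2)]))
E
```

```text
down t 4.5 gap 85.7 F [-0.3  0.   1.2] p [609.4 308.5  91. ]
clamped t 5.1 gap 11.0 F [ 7.5  7.  -1.5] p [609.9 309.1  90.5]
turned t 7.3 gap 10.3 F [14.7 10.9 -8.4] p [611.  309.8  90.6]
away t 10.2 gap 85.2 F [-0.4 -0.4  0.3] p [455.5 327.  249.6]
top {'pointer': (array([58. , 92.2]), 10), 'tab': (array([88.8, 94. ]), 4)}
side {'pointer': (array([56.8, 91.9]), 34), 'tab': (array([84.2, 89.9]), 18)}
```

View pics/k.png

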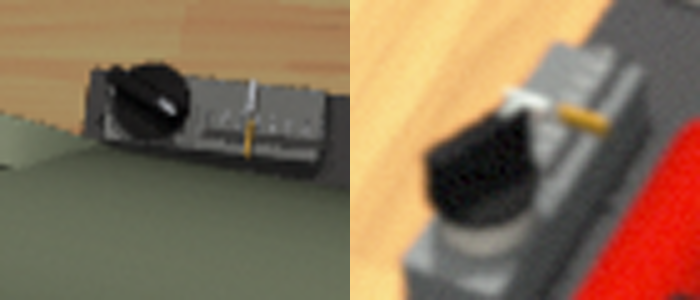

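The pointer is now in line with the tab: in the side crop both lie on one straight line, and the top crop agrees to about 1 mm. Next I stamp the first block.

```bash
cat >> r.py <<'E'
LEN=dict(xl=135,l=110,m=85,s=60)
GUESS=dict(xl=(433,-358.5),l=(595,-238),m=(594,-354),s=(414,-239))
TRAY=np.array([519,-67.]);TA=np.radians(5.2)
RT=np.array([[np.cos(TA),-np.sin(TA)],[np.sin(TA),np.cos(TA)]])
SLOT=dict(xl=(-45,45),m=(70.5,45),l=(-50,-45),s=(60,-45))
def find(o,k,near=None,tol=90,lo=35,hi=58):
    near=np.array(GUESS[k] if near is None else near);r=[]
    for n in o:
        for ce,q,z,cnt in blocks(o[n],lo,hi):
            xy=q[:2]+BIAS[n]
            if abs(q[2]-LEN[k])<8 and 38<q[3]<62 and np.hypot(*(xy-near))<tol: r.append((n,xy.round(1),q[2:],z))
    for x in r: print(k,x)
    return r
def pick(p,a,z):
    """grasp a block; z of the fingertips"""
    above(p,z+90,a); open_gripper(); movel([*p,z+12],max_speed=200)
    hit=movel([*p,z],max_speed=60,guard=15); clamp(); say("picked",hit)
def place(p,a,z,lift=110):
    above(p,z+lift,a); say("over"); movel([*p,z+15],max_speed=200); movel([*p,z+1],max_speed=40,guard=12); say("down")
    open_gripper(); movel([*p,z+100],max_speed=250)
E
python3 - <<'E'
from r import *
o={n:dict(np.load(f"/tmp/{n}.npz")) for n in("top","side")}
r=find(o,"xl"); p=np.mean([x[1] for x in r],0); ang=np.radians(np.mean([x[2][2] for x in r])); print(p,ang)
pick(p,np.pi+ang,25); movel([*p,140]); say("lift")
s=world((0,2)); place(s,TH+np.pi,45)
g=world((-82.5,158)); above(g,200,TH+np.pi); o=look("s1")
for n in o:
    for b in blocks(o[n],55,78): print(n,b, press(b[1][:2]+BIAS[n]).round(1))
cv2.imwrite("pics/s1.png",np.hstack([cv2.resize(o["side"]["image"][270:420,210:390],None,fx=3,fy=3)]))
E
```

```text
xl ('top', array([ 432.7, -357. ]), array([133.7,  47.2,   4. ]), np.float64(43.6))
xl ('side', array([ 433.5, -359.8]), array([134.9,  56.9,   3.5]), np.float64(46.0))
[ 433.1 -358.4] 0.06544984694978735
picked False t 14.4 gap 43.8 F [-1.9  0.3  7.3] p [ 433.2 -358.4   25.5]
lift t 15.3 gap 44.2 F [ 0.1  0.1 -1.7] p [ 432.7 -358.4  139.2]
over t 17.2 gap 43.2 F [ 0.1 -0.8 -2.5] p [526.  164.2 154.8]
down t 18.3 gap 43.7 F [-0.9 -0.9  7.9] p [525.7 165.   45.4]
top (array([114., 228.]), array([564.5, 628.7, 272.3,  23.1,   4.2]), np.float64(67.1), np.int32(250)) [  5.1 468.2]
top (array([541., 241.]), array([ 562. , -676.6,  238.3,   19. ,    7.8]), np.float64(68.9), np.int32(162)) [ 102.7 -833.5]
top (array([268., 227.]), array([576.9, 160.6,  45. ,  25.7,  85.9]), np.float64(63.5), np.int32(120)) [53.4  2.4]
top (array([545., 362.]), array([ 196.8, -680.5,  137.9,   60.6,   89.9]), np.float64(68.6), np.int32(913)) [-261.1 -865.4]
side (array([301.,  58.]), array([ 1.0005e+03, -1.1384e+03,  2.6850e+02,  2.7700e+01,  3.0000e-01]), np.float64(66.6), np.int32(332)) [  571.5 -1262.6]
s
[... 172 characters left out ...]
8.]), array([ 503.4, -689.9,  124.7,   71.8,   38.9]), np.float64(65.3), np.int32(205)) [  41.5 -853.5]
side (array([489., 146.]), array([ 201.3, -675. ,  141. ,   60. ,  -89.9]), np.float64(71.3), np.int32(461)) [-260.8 -861.9]
side (array([234., 242.]), array([759.1,  25.7,  71.8,  41.9,  29.2]), np.float64(68.2), np.int32(253)) [ 241.6 -120.4]
side (array([283., 297.]), array([576.2, 161.3,  47.1,  38.5,  87. ]), np.float64(65.9), np.int32(267)) [48.8  0.7]
side (array([323., 310.]), array([483.1, 168. ,  50.9,  47.2,  86.4]), np.float64(65.7), np.int32(387)) [-44.6   0.3]
side (array([276., 349.]), array([532.1, 296.4, 125.2,  55. ,  85.6]), np.float64(62.7), np.int32(949)) [ -5.5 132.1]
```

View pics/s1.png

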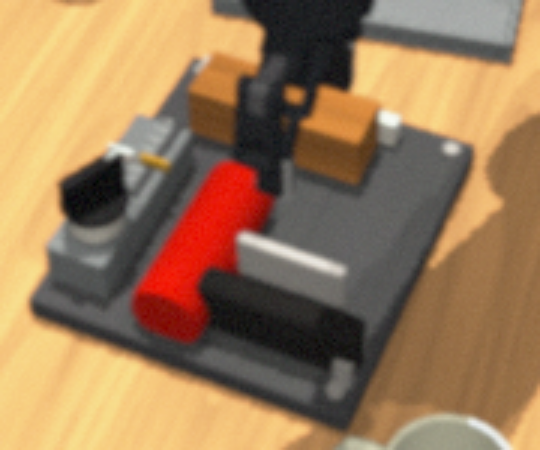

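The block is seated: in the side picture it lies along the fence from about (190,80) to (378,120), with its centre about 1 mm off the ram's x. Now I squeeze the trigger.

```bash
cat >> r.py <<'E'
def squeeze():
    g=world((-82.5,158)); above(g,130,TH+np.pi); movel([*g,45],max_speed=200);movel([*g,30],max_speed=60,guard=15); say("straddle")
    clamp(); wait(0.2); c=camera("top"); cc=camera("side"); say("squeezed"); wait(0.5)
    open_gripper(); wait(0.1); movel([*g,140],max_speed=250); say("released"); return c,cc
E
python3 - <<'E'
from r import *
c,cc=squeeze()
cv2.imwrite("pics/q1.png",np.hstack([cv2.resize(c["image"][195:300,190:300],None,fx=3.5,fy=3.5),cv2.resize(cc["image"][270:420,210:390],None,fx=2.45,fy=2.45)[:367]]))
E
```

```text
straddle t 21.5 gap 85.5 F [0.3 0.2 0.6] p [455.3 327.1  30. ]
squeezed t 22.3 gap 41.4 F [ 0.9 11.1  3.4] p [455.7 329.2  31. ]
released t 24.0 gap 85.2 F [ 0.1  0.1 -1.1] p [455.5 327.  140.3]Traceback (most recent call last):
  File "<stdin>", line 3, in <module>
    return _nx.concatenate(arrs, 1, dtype=dtype, casting=casting)
           ~~~~~~~~~~~~~~~^^^^^^^^^^^^^^^^^^^^^^^^^^^^^^^^^^^^^^^
ValueError: all the input array dimensions except for the concatenation axis must match exactly, but along dimension 0, the array at index 0 has size 368 and the array at index 1 has size 367
```

```bash
python3 - <<'E'
from r import *
c,cc=squeeze()
cv2.imwrite("pics/q1.png",np.hstack([cv2.resize(c["image"][195:300,190:300],(390,372)),cv2.resize(cc["image"][270:420,210:390],(410,372))]))
E
```

```text
straddle t 25.2 gap 85.6 F [-1.   0.5 -0.7] p [455.3 327.2  30. ]
squeezed t 26.0 gap 40.9 F [ 1.2 10.4  3.4] p [455.7 329.2  31.1]
released t 27.7 gap 85.8 F [-0.5  0.1  0.3] p [455.5 327.  140.3]
```

View pics/q1.png

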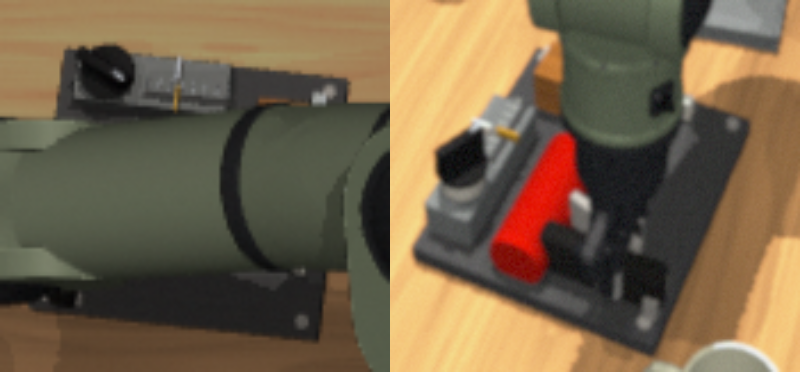

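The arm hides the block in both views here (the trigger is squeezed at about (590,240) in the right half). I move clear and measure the seated block.

```bash
python3 - <<'E'
from r import *
above((500,-200),250,TH+np.pi); o=look("v")
for n in o:
    print(n,parts(o[n],n))
    P=cloud(o[n]);q=press(P[...,:2]+BIAS[n]);z=P[...,2];hsv=cv2.cvtColor(o[n]["image"],cv2.COLOR_BGR2HSV)
    m=(abs(q[...,0])<90)&(abs(q[...,1])<40)&(z>55)&(z<75); print(m.sum(),np.round(rect(q[m]),1),np.percentile(q[m],[3,97],axis=0).round(1).tolist())
    m=(abs(q[...,0])<90)&(q[...,1]<-15)&(q[...,1]>-50)&(z>36)&(z<47); print("fence",np.percentile(q[m],[3,97],axis=0).round(1).tolist())
    m=(abs(q[...,0])<7)&(q[...,1]<72)&(q[...,1]>40)&(z>38)&(z<52); print("ram",m.sum(),np.percentile(q[m],[3,97],axis=0).round(1).tolist() if m.sum() else "")
E
```

```text
top {'pointer': (array([58. , 92.2]), 10), 'tab': (array([88.8, 94. ]), 4)}
641 [ -0.5   0.2 135.4  45.6  -0.2] [[-64.9, -21.5], [62.0, 21.2]]
fence [[-74.4, -34.2], [73.3, -22.1]]
ram 17 [[-6.9, 56.9], [5.9, 70.0]]
side {'pointer': (array([57.2, 91.9]), 33), 'tab': (array([85.2, 90. ]), 11)}
1119 [  0.   -1.3 137.3  50.    0.2] [[-65.6, -22.5], [62.9, 22.0]]
fence [[-78.6, -36.0], [79.7, -19.1]]
ram 5 [[-6.4, 54.4], [6.0, 58.6]]
```

The block is flush with the fence and centred within 1 mm, so the ram did press it. I tray this one and go on to the next.

```bash
cat >> r.py <<'E'
def totray(k):
    s=world((0,0)); pick(s,TH+np.pi,45); movel([*s,150],max_speed=200); say("lift")
    t=TRAY+RT@np.array(SLOT[k]); place(t,TA+np.pi,28,lift=100)
def toseat(k,o):
    r=find(o,k)
    if not r: print("NOT FOUND",k); return False
    p=np.mean([x[1] for x in r],0); ang=np.radians(np.mean([x[2][2] for x in r]))
    pick(p,np.pi+ang,25); movel([*p,140],max_speed=200); say("lift")
    place(world((0,2)),TH+np.pi,45); return True
def seatcheck(o):
    for n in o:
        P=cloud(o[n]);q=press(P[...,:2]+BIAS[n]);z=P[...,2]
        m=(abs(q[...,0])<90)&(abs(q[...,1])<40)&(z>55)&(z<75)
        if m.sum()>20: print(n,"seat",m.sum(),np.round(rect(q[m]),1))
E
python3 - <<'E'
from r import *
totray("xl"); above((470,80),300,TH+np.pi); o=look("t1")
for n in o: [print(n,b[0],b[1],b[2]) for b in blocks(o[n]) if abs(b[1][1])<400]
cv2.imwrite("pics/t1.png",o["top"]["image"][150:340,190:520])
E
```

```text
picked False t 32.8 gap 43.8 F [-2.8 -1.5  8.3] p [525.6 163.3  45.5]
lift t 33.4 gap 43.9 F [-0.3  0.6 -2.8] p [525.2 162.7 148.9]
over t 34.2 gap 43.6 F [-0.5  0.1 -1.7] p [470.  -26.1 127.5]
down t 35.2 gap 43.6 F [ 0.3 -1.1 -1. ] p [470.6 -26.4  31. ]
top [397. 227.] [ 592.6 -238.5  110.1   46.4   -6.7] 43.0
top [435. 229.] [ 592.3 -355.    87.2   46.3   -7.8] 43.5
top [227. 240.] [533.3 294.4 124.6  51.   85.6] 53.0
top [403. 275.] [ 443.2 -256.5   59.2   46.     5.8] 43.6
side [327. 203.] [ 596.9 -237.6  111.7   53.9   -7.5] 45.7
side [382. 210.] [ 447.6 -255.1   60.6   54.1    8.8] 45.9
side [235. 250.] [759.8  30.4  71.1  35.3  21.4] 47.5
side [352. 260.] [472.1 -26.3 134.3  53.3   4.5] 51.6
side [292. 344.] [518.1 266.   96.3  24.3 -82.4] 52.2
side [267. 373.] [541.1 348.9  52.3  20.5  -6.8] 48.0
```

View pics/t1.png

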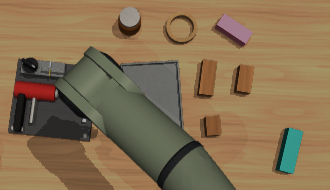

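The first block is in the tray at about (472,-26). The small block was knocked to about (446,-256), and the rest are where they were. Now the 110 mm block.

```bash
sed -i 's/place(t,TA+np.pi,28/place(t,TA+np.pi,26/' r.py; cat > cyc.py <<'E'
import sys
from r import *
k=sys.argv[1]
o={n:dict(np.load(f"/tmp/{n}.npz")) for n in("top","side")}
if toseat(k,o):
    squeeze(); above((500,-200) if k!="s" else (500,-300),250,TH+np.pi); o=look("c"+k); seatcheck(o)
    for n in o: print(n,parts(o[n],n))
E
python3 cyc.py l
```

```text
l ('top', array([ 594.6, -237.5]), array([110.1,  46.4,  -6.7]), np.float64(43.0))
l ('side', array([ 594.9, -238.6]), array([111.7,  53.9,  -7.5]), np.float64(45.7))
picked False t 40.1 gap 43.5 F [-1.7 -0.2  5.1] p [ 595.  -238.1   25.5]
lift t 40.9 gap 43.6 F [-1.2 -0.1 -1.3] p [ 594.2 -238.3  138.9]
over t 42.4 gap 43.8 F [ 0.7 -0.6 -1.6] p [526.2 164.1 154.7]
down t 43.5 gap 43.5 F [-0.3 -1.4  8.4] p [525.7 165.   45.5]
straddle t 46.2 gap 85.1 F [-0.1  0.5  0.3] p [455.3 327.1  29.9]
squeezed t 47.0 gap 41.6 F [ 1.1 10.3  4.6] p [455.7 329.2  31. ]
released t 48.7 gap 85.7 F [-0.2 -0.7 -1. ] p [455.6 326.9 140.3]
top seat 526 [-1.000e-01  0.000e+00  1.109e+02  4.610e+01 -6.000e-01]
side seat 915 [  0.7  -1.4 111.9  49.8  -1.3]
top {'pointer': (array([58. , 92.2]), 10), 'tab': (array([88.8, 94. ]), 4)}
side {'pointer': (array([57.7, 91.7]), 33), 'tab': (array([85.2, 90. ]), 11)}
```

```bash
python3 - <<'E'
from r import *
totray("l"); above((470,80),300,TH+np.pi); o=look("t2")
for n in o: [print(n,b[0],b[1],b[2]) for b in blocks(o[n]) if abs(b[1][1])<400]
E
python3 cyc.py m
```

```text
picked False t 53.8 gap 43.5 F [-3.  -1.6  7.3] p [525.6 163.3  45.5]
lift t 54.4 gap 43.4 F [ 0.5 -0.2 -1.3] p [525.2 162.7 149. ]
over t 55.5 gap 44.1 F [-0.1  1.  -1.3] p [ 473.8 -115.1  126. ]
down t 56.4 gap 43.7 F [ 0.3 -0.3 -1.2] p [ 473.9 -116.5   31. ]
top [435. 229.] [ 592.3 -354.7   85.8   45.9   -9. ] 43.2
top [226. 235.] [549.6 294.  125.3  23.4  87.4] 53.6
top [230. 246.] [524.  279.4  92.6  35.   85.3] 52.5
top [358. 258.] [ 482.3 -115.5   88.9   44.8    5. ] 49.3
top [403. 275.] [ 443.5 -256.4   59.8   46.     7.2] 43.9
side [382. 210.] [ 447.4 -253.8   59.1   49.7    5.1] 46.0
side [359. 237.] [ 476.4 -116.4  110.2   55.1    4.2] 51.6
side [235. 250.] [758.4  30.2  70.6  34.9  25.4] 46.3
side [352. 260.] [471.9 -26.5 133.4  54.9   5.1] 51.5
side [292. 344.] [519.  266.7  98.6  25.2 -83.5] 52.5
side [267. 373.] [542.7 348.5  54.6  27.6 -18.4] 48.1
m ('top', array([ 594.3, -353.7]), array([85.8, 45.9, -9. ]), np.float64(43.2))
picked False t 61.9 gap 43.5 F [-1.4  0.3  5.2] p [ 594.6 -353.7   25.5]
lift t 62.6 gap 43.7 F [-0.2  0.4 -1.5] p [ 593.7 -353.8  138.8]
over t 64.5 gap 44.3 F [-0.4  0.1 -1.7] p [526.1 164.4 154.8]
down t 65.6 gap 43.6 F [-1.4 -1.4  8.6] p [525.8 164.9  45.4]
straddle t 68.4 gap 85.5 F [-0.5  0.3 -0.6] p [455.3 327.2  30. ]
squeezed t 69.1 gap 41.5 F [1.3 9.6 4.5] p [455.7 329.2  31. ]
released t 70.8 gap 85.3 F [ 0.1 -0.2 -0.9] p [455.5 326.9 140.3]
top seat 404 [ 0.3 -0.3 85.8 45.4 -0.7]
side seat 720 [ 1.7 -1.6 87.8 50.  -0.7]
top {'pointer': (array([58. , 92.2]), 10), 'tab': (array([88.8, 94. ]), 4)}
side {'pointer': (array([57.2, 91.8]), 35), 'tab': (array([85.7, 89.9]), 10)}
```

```bash
sed -i 's/s=(414,-239))/s=(445,-255))/' r.py; python3 - <<'E'
from r import *
totray("m"); above((470,80),300,TH+np.pi); o=look("t3")
for n in o: [print(n,b[0],b[1],b[2]) for b in blocks(o[n]) if abs(b[1][1])<400]
E
python3 cyc.py s
```

```text
picked False t 75.9 gap 43.5 F [-1.7 -2.   7.8] p [525.6 163.3  45.5]
lift t 76.6 gap 43.6 F [-0.2  0.2 -1.3] p [525.2 162.7 149. ]
over t 77.4 gap 43.5 F [-0.2  0.1 -1.1] p [584.6 -15.6 125. ]
down t 78.3 gap 43.3 F [ 1.1 -0.7 -0.1] p [585.9 -15.8  30.5]
top [327. 225.] [583.2 -16.8  86.7  44.1   6. ] 49.2
top [225. 234.] [547.8 293.  124.7  23.7  85.4] 53.0
top [230. 246.] [520.  277.4  90.4  27.6  86.1] 52.4
top [358. 258.] [ 482.9 -115.5   89.6   44.9    5.5] 49.6
top [403. 275.] [ 443.5 -256.    60.3   45.7    7.6] 43.5
side [382. 210.] [ 447.7 -256.4   59.2   58.1    4.5] 45.9
side [359. 237.] [ 476.  -114.4  109.5   52.9    5.3] 51.8
side [235. 250.] [757.7  30.2  70.5  34.8  27.2] 47.0
side [292. 345.] [518.  266.2  99.6  25.3 -81.7] 51.9
side [268. 367.] [538.9 301.  116.5  53.5  87.8] 50.2
s ('top', array([ 445.5, -255. ]), array([60.3, 45.7,  7.6]), np.float64(43.5))
s ('side', array([ 445.7, -257.4]), array([59.2, 58.1,  4.5]), np.float64(45.9))
picked False t 83.3 gap 43.9 F [-3.3  0.2  9.7] p [ 445.7 -256.2   25.5]
lift t 84.1 gap 43.9 F [-0.   0.1 -0.6] p [ 445.  -256.3  139. ]
over t 85.6 gap 43.8 F [-0.5 -0.1 -1. ] p [525.9 164.  154.6]
down t 86.7 gap 44.0 F [-1.9 -1.6  8.2] p [525.8 165.   45.5]
straddle t 89.5 gap 85.6 F [-0.8 -0.1 -0.9] p [455.3 327.2  30. ]
squeezed t 90.2 gap 40.9 F [ 1.5 10.1  5.3] p [455.7 329.2  31. ]
released t 91.9 gap 85.4 F [-0.4  0.1 -0.6] p [455.5 327.  140.3]
top seat 287 [-0.3 -0.  59.4 44.5 -0.4]
side seat 513 [ 0.  -1.2 61.6 50.9  0.2]
top {'pointer': (array([58. , 92.2]), 10), 'tab': (array([88.8, 94. ]), 4)}
side {'pointer': (array([57.2, 91.8]), 35), 'tab': (array([85.2, 90. ]), 11)}
```

```bash
python3 - <<'E'
from r import *
totray("s"); above((450,-400),300,TH+np.pi); wait(0.5); o=look("t4"); say("end")
for n in o:
    [print(n,((b[1][:2]+BIAS[n]-TRAY)@RT).round(1),b[1][2:],b[2]) for b in blocks(o[n]) if abs(b[1][1]+67)<100]; print(parts(o[n],n))
cv2.imwrite("pics/f.png",np.hstack([cv2.resize(o["top"]["image"][190:310,190:390],(400,240)),cv2.resize(o["side"]["image"][200:420,215:400],(400,476))[:240]]))
cv2.imwrite("pics/f.png",cv2.resize(o["side"]["image"][200:420,160:420],(780,600)))
E
```

```text
picked False t 97.6 gap 43.9 F [-2.3 -1.8  8.3] p [525.6 163.3  45.5]
lift t 98.3 gap 43.5 F [ 0.5  0.1 -0.9] p [525.2 162.7 149. ]
over t 99.4 gap 43.6 F [-0.4  1.5 -1.3] p [ 582.8 -104.6  125.9]
down t 100.3 gap 43.7 F [-0.3  0.5  5.8] p [ 583.7 -106.4   30.4]
end t 103.3 gap 85.5 F [ 0.5 -0.3  0.4] p [ 450. -400.  300.]
top [71.1 45.5] [85.9 44.8  4.9] 48.8
top [ 60.  -43.9] [60.5 44.2  3.5] 48.8
top [-44.8  45.3] [135.4  45.1   5.1] 49.7
top [-48.7 -44.3] [110.6  45.5   4.9] 49.0
{'pointer': (array([58. , 92.2]), 10), 'tab': (array([88.8, 94. ]), 4)}
side [ 60.7 -45.5] [60.6 51.6  4.9] 51.3
side [-48.9 -44.6] [109.8  52.5   5.6] 51.7
side [247.   74.6] [71.6 37.9 20. ] 46.3
{'pointer': (array([57.2, 91.8]), 35), 'tab': (array([84.7, 89.8]), 12)}
```

View pics/f.png

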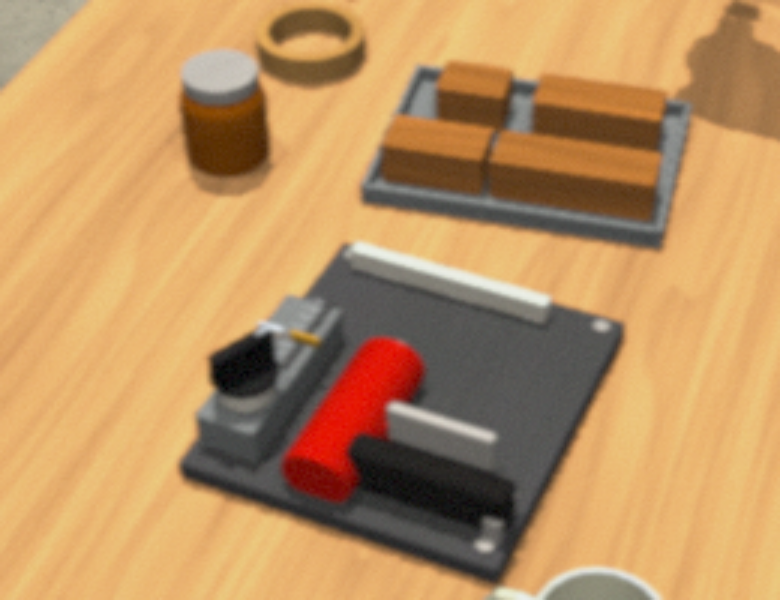

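All four blocks lie flat in the tray (pixels about (440,155), (575,175), (475,90) and (600,105)). The trigger is released and the pointer is in line with the tab at (270,328).

```bash
python3 -c "
from workcell import *
print(finish_job())"
```

```text
the job is handed in; nothing more can be done
None
```

I set the pointer to the tab (within about 2 mm), pressed all four blocks from longest to shortest, laid them flat in the tray, and handed the job in at about 103 s; no verdict was returned, and I judged each press by the trigger stopping partway and the block then lying flush and centred at the fence.

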